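Load the charged cells into the test fixture in rack order

ROBOT

A 6-joint arm with a two-finger parallel gripper is mounted at the origin on a cart in front of the work surface, level with it; the furniture and walls round the work are solid. World frame = base frame: x ahead of the robot, y to its left, z up, the work surface at z = 0. Lengths are in m, angles in rad, forces in N, time in s.
With the tool pointing down it reaches from about 0.25 to 0.725 m from the base axis. Payload 9.7 kg.
Tool frame: the origin (TCP) lies midway between the tips of the shut fingers; the grasp point (between the pads) lies 19 mm behind it (manip.grip_depth is the distance from the TCP to the grasp point, in m); z points along the fingers, y is the line along which they close (so a half turn about z gives the same grasp; the last joint's range is limited). The gripper opens to 85 mm and grips with 20 to 120 N. Pads are 22 mm wide; open, the fingers measure 114 mm over their backs; the gripper's body (76 mm by 85 mm) begins 54 mm behind the grasp point. The pads swing forward as they close: fully open they stand 13 mm farther back than shut.
Start: joints at [1.147, 0.087, 0.176, 1.66, 0, 1.571], TCP at [0.226, 0.501, 0.231] pointing down, gripper open.
Joint ranges: [-3.13, 3.13], [-0.85, 1.81], [-1.15, 1.24], [-2.2, 2.28], [-1.44, 1.52], [-3.14, 3.14]. Speed limits (rad/s): [2.22, 2.22, 2.57, 3.14, 3.14, 3.14].

INTERFACE

Orientations are given as a unit quaternion [w, x, y, z].
In Python, from rig import manip gives the robot as it stands.
- The arm moves only by the tool servo_tool, never from a script. Its argument "increments" is one flat list of numbers, 7 for each row, row after row: the shift along the tool's x, y, z as a fraction of full scale, then the turn, a rotation vector about the tool's x, y, z as a fraction of full scale, then the opening, from 0 (shut) to 1 (fully open). In form: [dx, dy, dz, wx, wy, wz, gripper, dx, dy, dz, wx, wy, wz, gripper, ...]. A call has 1 to 20 rows; each row shifts and turns the commanded pose from where the row before left it, along the tool's axes as they then stand; what a row does not reach is not made up. Full scale, the value 1, is 0.05 m for a shift and 10 degrees for a turn. A row lasts 1/8 s, in which the tool goes at most 62.5 mm and 10.7 degrees, less where a joint would pass 70% of its speed; a pose out of reach is approached as far as the arm can. A call with a number of a shift or a turn outside -1 to 1 is refused whole. A call with a gripper value outside its range is refused whole. The fingers move at their own pace and stop on an object; "newtons" is the grip in N (left out, the last holds). Time passes only in rows, so rows that do not move let the fingers close. It gives the time, the measured TCP pose, the force, the opening and the grip force at its end, in the units of the state.
- manip.state(): the state, without advancing time (a new reading comes with each control period).
- manip.capture(name): name is "scene" or "top" or "wrist"; returns the picture (384x512x3 uint8, red, green, blue); there is no depth.
- manip.camera_params(name): a dict with "fovy" (degrees; the focal length in pixels is half the picture's height over the tangent of half this angle, whatever the lens; pixels are square), "cx", "cy" (the principal point, pixels), "R" (3x3) and "t" (3): a world point X has camera coordinates R X + t. Camera axes: x right, y down, z forward; pixel columns grow to the right and rows downward; lengths in m; the calibration is good to about 2 mm. A picture is of the moment at which its call begins: read the wrist's pose just before it. camera_params takes no time and is no camera call; for the wrist camera it gives the pose at the moment of the call.
- manip.close_job(): hands the job in; it is judged then, once.
Trained networks look in the newest picture that a camera, given by its name, has taken for a name from the list of things; names that differ only in an ending like _2 or _b are one class to them, and where a whole thing is asked for, a point or a joint stands for the part that bears it (a point fixed in the world has none). Each returns a list of dicts, best first, with "conf" (0 to 1); they miss things now and then, are a little off and sometimes report something else, mostly with a low value. They report only what shows in the picture. A call takes as long as a camera call.
- manip.search_frame(camera, target): "pixel" ([column, row] in pixels, amid what is visible of it).
- manip.masks_of(camera, target): "pixels" (384x512 bool, what is visible of it) and "pixel" ([column, row] in pixels, amid what is visible of it).
- manip.spot_point(camera, target): "pixel" ([column, row] in pixels: a listed point, or the origin of a listed thing).
The state is a dict: "clock": time; "joint_positions": joint angles; "qd": joint speeds; "effort": joint torques, N m; "tcp_pos": TCP position; "eef_rot": TCP orientation; "ft_force": force on the tool from outside, world axes, zero at the start; "ft_torque": the same for the moment, N m; "opening": opening from 0.0 (shut) to 1.0 (fully open); "finger_force": force on a finger pad.
Only numpy, scipy, OpenCV 4.12 (cv2) and the standard library are available. Lean on these libraries where they do the work, as an engineer would, in place of code of your own. Each camera call takes 0.05 s, during which the arm holds its last target. There are 200 camera calls.

TASK

Move the four cells from the white charging rack into the bays of the grey test fixture, keeping their order: in each, counting starts at the end with the bright plug, so the cell next to the rack's orange plug goes into the bay next to the fixture's yellow plug, the second cell into the second bay, and so on along the row. Load them one at a time from first to last, because the test logger numbers the cells as they make contact, and leave the cells that still wait where they are. Lay each cell down fully between its bay's contacts with the + (button) end at the red contact, let go, and leave all lying still.

Things in the scene. Friction and masses are not known exactly. Their poses are not given: they have to be found in the camera images.
- red_cell: Red round cell, 18.4 mm thick, 65 mm long, 46 g; starts in a slot of the white charging rack (54 mm pitch, slots as the bays), its middle 44 mm free at both sides. Origin: on its underside at mid-length, 28 mm above the worktop at the start, 9.2 mm below its axis. y: along it from its + end (button, white ring; y = -32 mm) to its plain end; at the start + points away from the robot, z up
- green_cell: Green round cell, 18.4 mm thick, 65 mm long, 46 g; starts in a slot of the white charging rack (54 mm pitch, slots as the bays), its middle 44 mm free at both sides. Origin: on its underside at mid-length, 28 mm above the worktop at the start, 9.2 mm below its axis. y: along it from its + end (button, white ring; y = -32 mm) to its plain end; at the start + points away from the robot, z up
- blue_cell: Blue round cell, 18.4 mm thick, 65 mm long, 46 g; starts in a slot of the white charging rack (54 mm pitch, slots as the bays), its middle 44 mm free at both sides. Origin: on its underside at mid-length, 28 mm above the worktop at the start, 9.2 mm below its axis. y: along it from its + end (button, white ring; y = -32 mm) to its plain end; at the start + points away from the robot, z up
- yellow_cell: Yellow round cell, 18.4 mm thick, 65 mm long, 46 g; starts in a slot of the white charging rack (54 mm pitch, slots as the bays), its middle 44 mm free at both sides. Origin: on its underside at mid-length, 28 mm above the worktop at the start, 9.2 mm below its axis. y: along it from its + end (button, white ring; y = -32 mm) to its plain end; at the start + points away from the robot, z up
- bay_a: Bay a of four alike on the grey fixture (random places, 54 mm pitch): 2 vee saddles 44 mm apart, guiding in a cell up to 8 mm off sideways, between contact posts 73 mm apart and 46 mm high, red and black. Plate 10 mm high. Origin: worktop height, under the red contact's face; x from black to red, z up. Middle at x = -36.5 mm. A seated cell lies along x, underside 28 mm up, + end at red
- bay_b: Bay b of four alike on the grey fixture (random places, 54 mm pitch): 2 vee saddles 44 mm apart, guiding in a cell up to 8 mm off sideways, between contact posts 73 mm apart and 46 mm high, red and black. Plate 10 mm high. Origin: worktop height, under the red contact's face; x from black to red, z up. Middle at x = -36.5 mm. A seated cell lies along x, underside 28 mm up, + end at red
- bay_c: Bay c of four alike on the grey fixture (random places, 54 mm pitch): 2 vee saddles 44 mm apart, guiding in a cell up to 8 mm off sideways, between contact posts 73 mm apart and 46 mm high, red and black. Plate 10 mm high. Origin: worktop height, under the red contact's face; x from black to red, z up. Middle at x = -36.5 mm. A seated cell lies along x, underside 28 mm up, + end at red
- bay_d: Bay d of four alike on the grey fixture (random places, 54 mm pitch): 2 vee saddles 44 mm apart, guiding in a cell up to 8 mm off sideways, between contact posts 73 mm apart and 46 mm high, red and black. Plate 10 mm high. Origin: worktop height, under the red contact's face; x from black to red, z up. Middle at x = -36.5 mm. A seated cell lies along x, underside 28 mm up, + end at red
- rack_plug: Orange plug, 34x16x38 mm, fixed at one end (either one) of the white charging rack (112x276 mm, fixed); the slot beside it is the first. A low black dust cap sits at the other end. Origin: at worktop height under its middle, in line with the red contacts, 45, 99, 153 and 207 mm from them, first to fourth. The middles of slots 1 to 4 are 58, 106, 157 and 210 mm from it
- fixture_plug: Yellow plug, 34x16x34 mm, fixed at one end (either one) of the grey test fixture (112x276 mm, fixed); the bay beside it is the first. A low black dust cap sits at the other end. Origin: at worktop height under its middle, in line with the red contacts, 45, 99, 153 and 207 mm from them, first to fourth. x as the bays': from black contacts to red; z up

How it is judged:
On the way, in this order (a step that is already met when the one before it is completed fails the run):
1. the rack's first cell is seated in the fixture's first bay, counted from the plugs: each cell lies either in the first bay or still undisturbed in a later slot of the rack (((x of red_cell in the frame of fixture_plug between -0.0465 and -0.0265 m and z of red_cell in the frame of fixture_plug between 0.021 and 0.034 m and y of fixture_plug in the frame of red_cell below 0 m and angle between the y axis of red_cell and the x axis of fixture_plug, either way round below 0.15 rad and horizontal distance between red_cell and fixture_plug below 0.082 m) or (distance of red_cell from where it was at the start of the episode below 0.015 m and horizontal distance between red_cell and rack_plug above 0.082 m)) and ((x of green_cell in the frame of fixture_plug between -0.0465 and -0.0265 m and z of green_cell in the frame of fixture_plug between 0.021 and 0.034 m and y of fixture_plug in the frame of green_cell below 0 m and angle between the y axis of green_cell and the x axis of fixture_plug, either way round below 0.15 rad and horizontal distance between green_cell and fixture_plug below 0.082 m) or (distance of green_cell from where it was at the start of the episode below 0.015 m and horizontal distance between green_cell and rack_plug above 0.082 m)) and ((x of blue_cell in the frame of fixture_plug between -0.0465 and -0.0265 m and z of blue_cell in the frame of fixture_plug between 0.021 and 0.034 m and y of fixture_plug in the frame of blue_cell below 0 m and angle between the y axis of blue_cell and the x axis of fixture_plug, either way round below 0.15 rad and horizontal distance between blue_cell and fixture_plug below 0.082 m) or (distance of blue_cell from where it was at the start of the episode below 0.015 m and horizontal distance between blue_cell and rack_plug above 0.082 m)) and ((x of yellow_cell in the frame of fixture_plug between -0.0465 and -0.0265 m and z of yellow_cell in the frame of fixture_plug between 0.021 and 0.034 m and y of fixture_plug in the frame of yellow_cell below 0 m and angle between the y axis of yellow_cell and the x axis of fixture_plug, either way round below 0.15 rad and horizontal distance between yellow_cell and fixture_plug below 0.082 m) or (distance of yellow_cell from where it was at the start of the episode below 0.015 m and horizontal distance between yellow_cell and rack_plug above 0.082 m))), for 0.2 s.
2. the rack's second cell is seated in the fixture's second bay, counted from the plugs: each cell lies either in the first two bays or still undisturbed in a later slot of the rack (((x of red_cell in the frame of fixture_plug between -0.0465 and -0.0265 m and z of red_cell in the frame of fixture_plug between 0.021 and 0.034 m and y of fixture_plug in the frame of red_cell below 0 m and angle between the y axis of red_cell and the x axis of fixture_plug, either way round below 0.15 rad and horizontal distance between red_cell and fixture_plug below 0.131 m) or (distance of red_cell from where it was at the start of the episode below 0.015 m and horizontal distance between red_cell and rack_plug above 0.131 m)) and ((x of green_cell in the frame of fixture_plug between -0.0465 and -0.0265 m and z of green_cell in the frame of fixture_plug between 0.021 and 0.034 m and y of fixture_plug in the frame of green_cell below 0 m and angle between the y axis of green_cell and the x axis of fixture_plug, either way round below 0.15 rad and horizontal distance between green_cell and fixture_plug below 0.131 m) or (distance of green_cell from where it was at the start of the episode below 0.015 m and horizontal distance between green_cell and rack_plug above 0.131 m)) and ((x of blue_cell in the frame of fixture_plug between -0.0465 and -0.0265 m and z of blue_cell in the frame of fixture_plug between 0.021 and 0.034 m and y of fixture_plug in the frame of blue_cell below 0 m and angle between the y axis of blue_cell and the x axis of fixture_plug, either way round below 0.15 rad and horizontal distance between blue_cell and fixture_plug below 0.131 m) or (distance of blue_cell from where it was at the start of the episode below 0.015 m and horizontal distance between blue_cell and rack_plug above 0.131 m)) and ((x of yellow_cell in the frame of fixture_plug between -0.0465 and -0.0265 m and z of yellow_cell in the frame of fixture_plug between 0.021 and 0.034 m and y of fixture_plug in the frame of yellow_cell below 0 m and angle between the y axis of yellow_cell and the x axis of fixture_plug, either way round below 0.15 rad and horizontal distance between yellow_cell and fixture_plug below 0.131 m) or (distance of yellow_cell from where it was at the start of the episode below 0.015 m and horizontal distance between yellow_cell and rack_plug above 0.131 m))), for 0.2 s.
3. the rack's third cell is seated in the fixture's third bay, counted from the plugs: each cell lies either in the first three bays or still undisturbed in a later slot of the rack (((x of red_cell in the frame of fixture_plug between -0.0465 and -0.0265 m and z of red_cell in the frame of fixture_plug between 0.021 and 0.034 m and y of fixture_plug in the frame of red_cell below 0 m and angle between the y axis of red_cell and the x axis of fixture_plug, either way round below 0.15 rad and horizontal distance between red_cell and fixture_plug below 0.184 m) or (distance of red_cell from where it was at the start of the episode below 0.015 m and horizontal distance between red_cell and rack_plug above 0.184 m)) and ((x of green_cell in the frame of fixture_plug between -0.0465 and -0.0265 m and z of green_cell in the frame of fixture_plug between 0.021 and 0.034 m and y of fixture_plug in the frame of green_cell below 0 m and angle between the y axis of green_cell and the x axis of fixture_plug, either way round below 0.15 rad and horizontal distance between green_cell and fixture_plug below 0.184 m) or (distance of green_cell from where it was at the start of the episode below 0.015 m and horizontal distance between green_cell and rack_plug above 0.184 m)) and ((x of blue_cell in the frame of fixture_plug between -0.0465 and -0.0265 m and z of blue_cell in the frame of fixture_plug between 0.021 and 0.034 m and y of fixture_plug in the frame of blue_cell below 0 m and angle between the y axis of blue_cell and the x axis of fixture_plug, either way round below 0.15 rad and horizontal distance between blue_cell and fixture_plug below 0.184 m) or (distance of blue_cell from where it was at the start of the episode below 0.015 m and horizontal distance between blue_cell and rack_plug above 0.184 m)) and ((x of yellow_cell in the frame of fixture_plug between -0.0465 and -0.0265 m and z of yellow_cell in the frame of fixture_plug between 0.021 and 0.034 m and y of fixture_plug in the frame of yellow_cell below 0 m and angle between the y axis of yellow_cell and the x axis of fixture_plug, either way round below 0.15 rad and horizontal distance between yellow_cell and fixture_plug below 0.184 m) or (distance of yellow_cell from where it was at the start of the episode below 0.015 m and horizontal distance between yellow_cell and rack_plug above 0.184 m))), for 0.2 s.
4. the fourth cell is seated too: all four lie in the bays (x of red_cell in the frame of fixture_plug between -0.0465 and -0.0265 m and z of red_cell in the frame of fixture_plug between 0.021 and 0.034 m and y of fixture_plug in the frame of red_cell below 0 m and angle between the y axis of each of red_cell, green_cell, blue_cell, yellow_cell and the x axis of fixture_plug, either way round below 0.15 rad and horizontal distance between each of red_cell, green_cell, blue_cell, yellow_cell and fixture_plug below 0.24 m and x of green_cell in the frame of fixture_plug between -0.0465 and -0.0265 m and z of green_cell in the frame of fixture_plug between 0.021 and 0.034 m and y of fixture_plug in the frame of green_cell below 0 m and x of blue_cell in the frame of fixture_plug between -0.0465 and -0.0265 m and z of blue_cell in the frame of fixture_plug between 0.021 and 0.034 m and y of fixture_plug in the frame of blue_cell below 0 m and x of yellow_cell in the frame of fixture_plug between -0.0465 and -0.0265 m and z of yellow_cell in the frame of fixture_plug between 0.021 and 0.034 m and y of fixture_plug in the frame of yellow_cell below 0 m), for 0.2 s.
At the end, for the whole second after the job is handed in: every bay holds a cell in rack order, lying in its saddles: middle within 10 mm of the bay's lengthwise, underside 21 to 34 mm above the worktop, in line within 0.15 rad, + end at the red contact; all released and at rest (all of step 4 and linear speed of each of red_cell, green_cell, blue_cell, yellow_cell below 0.02 m/s and contact force between the fingers and red_cell below 0.1 N and contact force between the fingers and green_cell below 0.1 N and contact force between the fingers and blue_cell below 0.1 N and contact force between the fingers and yellow_cell below 0.1 N); the robot touches nothing.
It also fails if it takes over 93 s, if anything falls off the work surface, if the arm or the gripper's body presses on something with over 40 N, if the wrist force passes 120 N, or if a joint passes its speed limit or range.

## Working session

There is one attempt and no reset: what is moved stays moved. The work goes in short steps, Python scripts to look and compute and a tool call to move; the robot and the scene stay as the last step left them, time stands still between calls to the robot, and variables do not carry over. Pictures are saved under pics/ and viewed, at most 14 in all, crops included, and the job is handed in when it is done.

Besides the shell and the picture viewer there is one more tool, called by a JSON object that holds its "fn" and its "kwargs". servo_tool: Moves the arm, as the interface text tells. Its arguments: {"type":"object","properties":{"increments":{"type":"array"},"newtons":{"type":"number"}},"required":["increments"]}

```bash
mkdir -p pics; ls
python3 - <<'E'
from rig import manip
import cv2,numpy as np
s=manip.state(); print(s)
for n in ("scene","top"):
    im=manip.capture(n); cv2.imwrite(f"pics/{n}0.png",im[:,:,::-1])
    p=manip.camera_params(n); print(n,p)
    for t in ("red_cell","green_cell","blue_cell","yellow_cell","bay_a","rack_plug","fixture_plug"):
        r=manip.spot_point(n,t); print(t,[(np.round(d["pixel"],1).tolist(),round(d["conf"],2)) for d in r[:6]])
E
```

```text
pics
{'clock': 0.0, 'joint_positions': array([1.14701942e+00, 8.74762209e-02, 1.75127655e-01, 1.65982735e+00,
       8.82130646e-06, 1.57078020e+00]), 'qd': array([-0.00166489,  0.00038768,  0.00150602, -0.00048342, -0.0007101 ,
       -0.00070733]), 'effort': array([ 2.48256540e-03, -5.20385563e+01,  4.64808798e+01,  1.60274404e-02,
        1.62585047e-04,  3.78372150e-06]), 'tcp_pos': array([0.22606154, 0.5011286 , 0.23057089]), 'eef_rot': array([-1.49385563e-04,  2.10298560e-01,  9.77636967e-01, -6.73438156e-04]), 'ft_force': array([-0.20554651,  0.38451692, -0.53225574]), 'ft_torque': array([ 0.01952817,  0.01121237, -0.03808751]), 'finger_force': 0.0, 'opening': 1.0037453171604105}
scene {'fovy': 54.11399705511917, 'cx': 254.6409637169598, 'cy': 195.98141817467513, 'R': array([[ 0.74344685, -0.66871445, -0.01038089],
       [-0.45191409, -0.49085475, -0.74487266],
       [ 0.4930116 ,  0.5584645 , -0.66712589]]), 't': array([-0.41204566,  0.2676644 ,  0.80816174])}
red_cell [([306.0, 253.3], 0.55)]
green_cell [([287.8, 245.0], 0.52)]
blue_cell [([266.2, 235.6], 0.45)]
yellow_cel
[... 199 characters left out ...]
g [([229.8, 198.6], 0.59)]
top {'fovy': 57.46979322346206, 'cx': 251.7769703163865, 'cy': 194.013077438995, 'R': array([[ 0.010038  , -0.99936934, -0.0340612 ],
       [-0.99083459, -0.00535197, -0.13497468],
       [ 0.13470726,  0.0351039 , -0.99026344]]), 't': array([-0.00283936,  0.50785478,  0.9098788 ])}
red_cell [([343.4, 199.1], 0.62), ([197.6, 185.4], 0.39)]
green_cell [([328.0, 200.8], 0.55)]
blue_cell [([302.7, 205.7], 0.47)]
yellow_cell [([364.2, 194.1], 0.71), ([284.4, 199.5], 0.67), ([180.4, 183.8], 0.44)]
bay_a [([164.5, 182.4], 0.86), ([198.0, 185.7], 0.76), ([216.9, 189.7], 0.75), ([180.2, 184.9], 0.7)]
rack_plug [([280.9, 196.9], 0.59)]
fixture_plug [([233.9, 199.1], 0.56)]
```

Run:
```python
import cv2
a=cv2.imread("pics/top0.png")
cv2.imwrite("pics/top0c.png",cv2.resize(a[140:260,130:390],None,fx=3,fy=3,interpolation=cv2.INTER_CUBIC))
```

```text
(no output)
```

View pics/scene0.png

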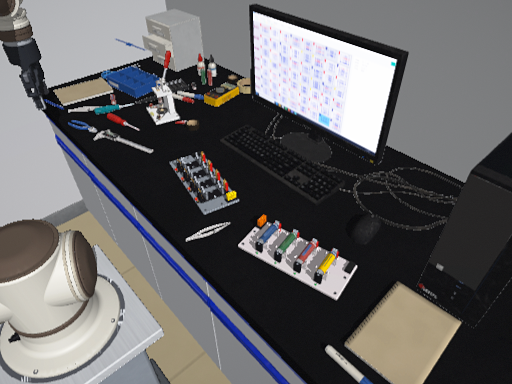

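View pics/top0c.png

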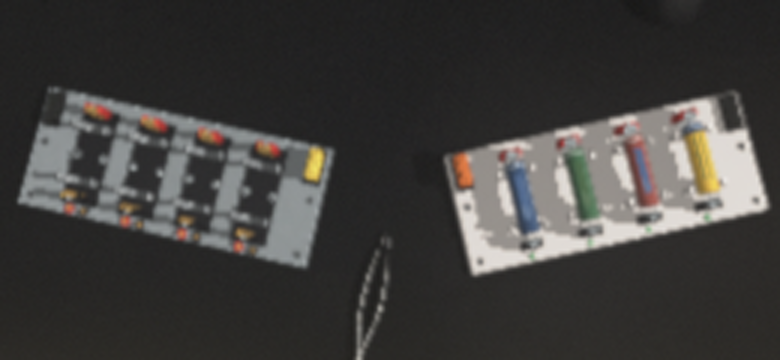

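The top view shows the fixture on the left, with its yellow plug at the inner (right) end and the red contacts away from the robot. The rack is on the right, with its orange plug at the inner (left) end and the order blue, green, red, yellow. Plate corners in crop pixels are about (55,88), (333,150), (305,268), (20,203) for the fixture and (446,155), (738,92), (768,208), (473,274) for the rack.

```bash
cat > h.py <<'E'
import numpy as np, cv2
from scipy.optimize import least_squares
from scipy.spatial.transform import Rotation as Ro
from rig import manip
def foc(p): return 192/np.tan(np.radians(p["fovy"]/2))
def proj(p,X):
    c=np.atleast_2d(X)@p["R"].T+p["t"]; return foc(p)*c[:,:2]/c[:,2:]+[p["cx"],p["cy"]]
def back(p,px,z):
    px=np.atleast_2d(px); d=np.c_[(px-[p["cx"],p["cy"]])/foc(p),np.ones(len(px))]@p["R"]
    C=-p["R"].T@p["t"]; return C+d*((z-C[2])/d[:,2])[:,None]
def rot(s=None):
    q=(s or manip.state())["eef_rot"]; return Ro.from_quat(np.r_[q[1:],q[0]]).as_matrix()
def delta(pos,yaw):
    """increments (full-scale units) to TCP pos with tool down and tool x at yaw (half-turn free)"""
    s=manip.state(); R=rot(s)
    c=min((Ro.from_matrix(R.T@np.c_[[np.cos(y),np.sin(y),0],[np.sin(y),-np.cos(y),0],[0,0,-1]]).as_rotvec() for y in (yaw,yaw+np.pi)),key=np.linalg.norm)
    return np.round(R.T@(np.array(pos)-s["tcp_pos"])/.05,3), np.round(np.degrees(c)/10,3)
E
python3 - <<'E'
from h import *
p=manip.camera_params("top")
C={"fix":[(55,88),(333,150),(305,268),(20,203)],"rack":[(446,155),(738,92),(768,208),(473,274)]}
for n,c in C.items():
    W=back(p,np.array(c)/3+[130,140]-0.33,.01)[:,:2]
    m=W.mean(0); row=(W[1]+W[2]-W[0]-W[3])/2; lon=(W[0]+W[1]-W[2]-W[3])/2
    print(n,W.round(3).tolist(),"mid",m.round(4),"row",np.linalg.norm(row).round(4),np.arctan2(*row[::-1]).round(4),"lon",np.linalg.norm(lon).round(4),np.arctan2(*lon[::-1]).round(4))
print("plugs",back(p,[[280.9,196.9],[233.9,199.1]],0).round(4))
w=manip.camera_params("wrist");s=manip.state();R=rot(s)
print(w["fovy"],w["cx"],w["cy"],"cam in tool",(R.T@(-w["R"].T@w["t"]-s["tcp_pos"])).round(4),(w["R"]@R).round(3),R.round(3))
E
```

```text
fix [[0.581, 0.296], [0.523, 0.033], [0.414, 0.057], [0.472, 0.323]] mid [0.4976 0.1772] row 0.2708 -1.7855 lon 0.1118 -0.2316
rack [[0.519, -0.071], [0.579, -0.339], [0.472, -0.362], [0.41, -0.096]] mid [ 0.4951 -0.2172] row 0.2741 -1.3468 lon 0.1104 0.2157
plugs [[ 0.5049 -0.0789  0.    ]
 [ 0.4979  0.0522  0.    ]]
64.85970297690831 259.1384914188416 185.73977111490103 cam in tool [ 0.0756 -0.0011 -0.1431] [[ 0.001  1.    -0.001]
 [-0.954  0.001 -0.3  ]
 [-0.3    0.002  0.954]] [[-0.912  0.411 -0.   ]
 [ 0.411  0.912 -0.   ]
 [-0.    -0.    -1.   ]]
```

```bash
python3 -c "
from h import *
print(delta([.482,.181,.18],-.23)); print(delta([.48,-.221,.18],.218))"
```

```text
(array([-7.299, -3.736,  1.026]), array([-0.  ,  0.  , -1.11]))
(array([-10.569, -11.081,   1.026]), array([-0.   , -0.   , -3.677]))
```

{"fn": "servo_tool", "kwargs": {"increments": [-0.9, -0.47, 0.13, 0, 0, 0, 0.5, -0.9, -0.47, 0.13, 0, 0, 0, 0.5, -0.9, -0.47, 0.13, 0, 0, 0, 0.5, -0.9, -0.47, 0.13, 0, 0, 0, 0.5, -0.9, -0.47, 0.13, 0, 0, 0, 0.5, -0.9, -0.47, 0.13, 0, 0, 0, 0.5, -0.9, -0.47, 0.13, 0, 0, 0, 0.5, -0.9, -0.47, 0.13, 0, 0, 0, 0.5, 0, 0, 0, 0, 0, -0.55, 0.5, 0, 0, 0, 0, 0, -0.55, 0.5, 0, 0, 0, 0, 0, 0, 0.5]}}

```text
clock: 2.17
tcp_pos: [0.4771, 0.1818, 0.1793]
eef_rot: [0.0, 0.116, 0.993, -0.0]
ft_force: [0.2, 0.3, -0.3]
opening: 0.499
finger_force: 0.0
```

Run:
```python
from h import *
s=manip.state();print(s["clock"],s["tcp_pos"],s["opening"],rot(s).round(3).tolist())
w=manip.camera_params("wrist");im=manip.capture("wrist");cv2.imwrite("pics/w_fix.png",im[:,:,::-1])
import pickle;pickle.dump(w,open("w_fix.pkl","wb"))
for t,z in (("bay_a",0),("fixture_plug",0)):
    for d in manip.spot_point("wrist",t): print(t,round(d["conf"],2),np.round(d["pixel"],1),back(w,d["pixel"],z).round(4))
```

```text
2.175 [0.47707351 0.1817613  0.17929916] 0.499306756110234 [[-0.973, 0.231, 0.0], [0.231, 0.973, -0.0], [-0.0, -0.0, -1.0]]
bay_a 0.92 [188.9 214.2] [[0.5167 0.0885 0.    ]]
bay_a 0.9 [332.5 213.3] [[0.5537 0.2497 0.    ]]
bay_a 0.83 [236.6 211.8] [[0.5265 0.1427 0.    ]]
bay_a 0.75 [281.4 213. ] [[0.5398 0.1925 0.    ]]
fixture_plug 0.89 [151.6 216.5] [[0.5096 0.0457 0.    ]]
```

View pics/w_fix.png

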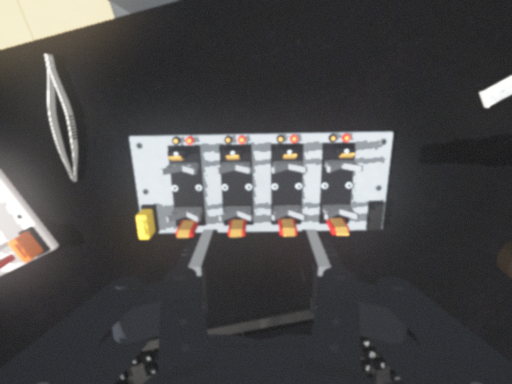

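The wrist view shows the fixture whole: yellow plug at (146,224), four red contacts along row ~228 (the far side) at columns 187, 237, 289, 340, black contacts near row 153, and plate corners (131,136), (393,132), (384,230), (141,234).

```bash
cat >> h.py <<'E'
# plate frame: x = lengthwise black->red, y' = along the row from plug to cap; origin plate centre
def fit(p,corn,spots,g,plugpx=None):
    L=np.array([[-.056,-.138,.01],[-.056,.138,.01],[.056,.138,.01],[.056,-.138,.01]])
    P=[(l,c) for l,c in zip(L,corn) if c is not None]+[([.0365,v,0],c) for v,c in spots]
    l=np.array([a for a,_ in P]); c=np.array([b for _,b in P],float)
    def W(q,l=l):
        e=np.array([np.cos(q[2]),np.sin(q[2])]); r=np.array([e[1],-e[0]])*g[3]
        return np.c_[q[:2]+l[:,:1]*e+l[:,1:2]*r,l[:,2]]
    s=least_squares(lambda q:(proj(p,W(q))-c).ravel(),g[:3],loss="soft_l1")
    return s.x,(proj(p,W(s.x))-c).round(1),W(s.x,np.array([[0,v,0] for v in(-.081,-.027,.027,.081)]))[:,:2]
E
python3 - <<'E'
from h import *
import pickle;w=pickle.load(open("w_fix.pkl","rb"))
g=[.4976,.1772,-.23,-1]
co=[(131,136),(393,132),(384,230),None]
sp=[(-.081,[188.9,214.2]),(.081,[332.5,213.3]),(-.027,[236.6,211.8]),(.027,[281.4,213]),(-.126,[151.6,216.5])]
for a,b in((co,sp),(co[:3]+[(141,234)],[]),([None]*4,sp)):
    q,r,m=fit(w,a,b,g);print(q.round(4),r.tolist(),m.round(4).tolist())
print(delta([.482,-.221,.18],.218))
E
```

```text
[ 0.4992  0.1769 -0.2151] [[-5.6, 0.1], [0.8, -0.4], [-1.7, 0.8], [1.5, 0.3], [-1.4, -1.0], [0.6, 2.0], [2.7, 0.1], [-0.2, -1.3]] [[0.4819, 0.0978], [0.4934, 0.1505], [0.5049, 0.2033], [0.5165, 0.2561]]
[ 0.4994  0.1786 -0.2161] [[-4.0, -0.2], [2.5, -0.4], [-0.3, 0.8], [0.4, 0.3]] [[0.482, 0.0994], [0.4936, 0.1522], [0.5052, 0.2049], [0.5167, 0.2577]]
[ 0.4991  0.1762 -0.2149] [[0.9, 0.4], [-2.1, -0.9], [-0.0, 2.1], [2.1, 0.1], [-0.8, -1.2]] [[0.4818, 0.097], [0.4933, 0.1498], [0.5049, 0.2026], [0.5164, 0.2553]]
(array([-1.963, -7.82 , -0.013]), array([ 0.000e+00,  1.000e-03, -2.586e+00]))
```

{"fn": "servo_tool", "kwargs": {"increments": [-0.25, -0.98, 0, 0, 0, 0, 0.5, -0.25, -0.98, 0, 0, 0, 0, 0.5, -0.25, -0.98, 0, 0, 0, 0, 0.5, -0.25, -0.98, 0, 0, 0, 0, 0.5, -0.25, -0.98, 0, 0, 0, 0, 0.5, -0.25, -0.98, 0, 0, 0, 0, 0.5, -0.25, -0.98, 0, 0, 0, 0, 0.5, -0.25, -0.98, 0, 0, 0, 0, 0.5, 0, 0, 0, 0, 0, -0.86, 0.5, 0, 0, 0, 0, 0, -0.86, 0.5, 0, 0, 0, 0, 0, -0.86, 0.5, 0, 0, 0, 0, 0, 0, 0.5]}}

```text
clock: 3.82
tcp_pos: [0.4844, -0.2224, 0.1793]
eef_rot: [0.0, -0.108, 0.994, -0.0]
ft_force: [0.9, 0.7, -0.6]
opening: 0.497
finger_force: 0.0
```

Run:
```python
from h import *
s=manip.state();print(s["clock"],s["tcp_pos"],s["opening"],rot(s).round(3).tolist())
w=manip.camera_params("wrist");im=manip.capture("wrist");cv2.imwrite("pics/w_rack.png",im[:,:,::-1])
import pickle;pickle.dump(w,open("w_rack.pkl","wb"))
for t,z in (("blue_cell",.028),("green_cell",.028),("red_cell",.028),("yellow_cell",.028),("rack_plug",0)):
    for d in manip.spot_point("wrist",t): print(t,round(d["conf"],2),np.round(d["pixel"],1),back(w,d["pixel"],z).round(4))
```

```text
3.825 [ 0.48437103 -0.22240557  0.17932943] 0.4967007034919313 [[-0.977, -0.215, 0.0], [-0.215, 0.977, -0.0], [-0.0, -0.0, -1.0]]
blue_cell 0.96 [340.9 180.9] [[ 0.4776 -0.14    0.028 ]]
green_cell 0.95 [288.2 182.9] [[ 0.4913 -0.1918  0.028 ]]
red_cell 0.87 [239.1 181.4] [[ 0.5005 -0.2409  0.028 ]]
yellow_cell 0.92 [180.5 182.2] [[ 0.5142 -0.2989  0.028 ]]
rack_plug 0.56 [374.1 204.2] [[ 0.5025 -0.0853  0.    ]]
```

View pics/w_rack.png

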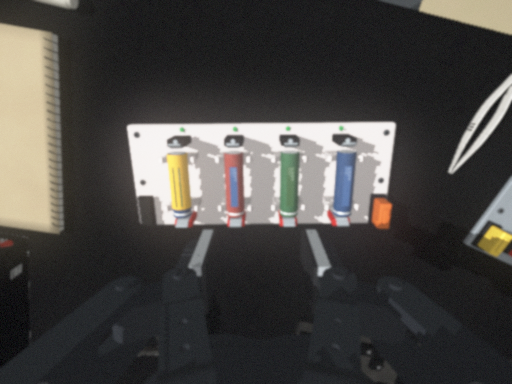

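The wrist view shows the rack: cells from the orange plug (381,212) leftwards are blue (344,182), green (289,182), red (235,182), yellow (180,182). Red contacts and the white + rings are on the far side.

Run:
```python
from h import *
import pickle;w=pickle.load(open("w_rack.pkl","rb"))
q,r,m=fit(w,[(395,122),(128,124),(138,225),(389,223)],[(-.126,[374.1,204.2])],[.4951,-.2172,.2217,1])
print(q.round(4),r.tolist(),m.round(4).tolist())
c=back(w,[[340.9,180.9],[288.2,182.9],[239.1,181.4],[180.5,182.2]],.028)[:,:2]
cm=c.mean(0);print("cells mean",cm.round(4))
# independent: cell centres by mask centroid (axis height approx)
for t in("blue_cell","green_cell","red_cell","yellow_cell"):
    d=manip.masks_of("wrist",t)[0];y,x=np.nonzero(d["pixels"]);print(t,d["conf"],len(x),back(w,[x.mean(),y.mean()],.040).round(4))
e=np.array([np.cos(q[2]),np.sin(q[2])])
print(delta([*m[0],.10],q[2]))
```

```text
[ 0.4947 -0.217   0.2256] [[3.6, 0.1], [-0.7, 0.2], [3.1, -0.1], [-3.4, 0.1], [-0.5, -0.4]] [[0.4766, -0.138], [0.4887, -0.1907], [0.5008, -0.2433], [0.5129, -0.2959]]
cells mean [ 0.4959 -0.2179]
blue_cell 0.96 1303 [[ 0.4756 -0.1404  0.04  ]]
green_cell 0.6 1224 [[ 0.4874 -0.1927  0.04  ]]
red_cell 0.76 1254 [[ 0.499 -0.245  0.04 ]]
yellow_cell 0.95 1299 [[ 0.5113 -0.2972  0.04  ]]
(array([-0.216,  1.684,  1.586]), array([-0.   , -0.   , -0.043]))
```

{"fn": "servo_tool", "kwargs": {"increments": [-0.1, 0.84, 0, 0, 0, 0, 0.5, -0.1, 0.83, 0, 0, 0, -0.05, 0.5, 0, 0, 0.8, 0, 0, 0, 0.5, 0, 0, 0.8, 0, 0, 0, 0.5, 0, 0, 0, 0, 0, 0, 0.5], "newtons": 30}}

```text
clock: 4.95
tcp_pos: [0.4742, -0.1382, 0.0969]
eef_rot: [-0.002, -0.113, 0.994, 0.001]
ft_force: [-0.1, -0.6, -0.5]
opening: 0.499
finger_force: 0.0
```

Run:
```python
from h import *
s=manip.state();print(s["clock"],s["tcp_pos"],s["opening"])
w=manip.camera_params("wrist");im=manip.capture("wrist");cv2.imwrite("pics/w_b.png",im[:,:,::-1])
for d in manip.spot_point("wrist","blue_cell"): print(round(d["conf"],2),np.round(d["pixel"],1),back(w,d["pixel"],.028).round(4))
for d in manip.masks_of("wrist","blue_cell")[:1]:
  y,x=np.nonzero(d["pixels"]);print(back(w,[x.mean(),y.mean()],.040).round(4))
print(delta([.4766,-.139,.019],.2256))
```

```text
4.95 [ 0.47420871 -0.13824975  0.09686417] 0.4994057611021042
0.68 [258.2 199. ] [[ 0.4751 -0.1398  0.028 ]]
[[ 0.4747 -0.1401  0.04  ]]
(array([0.003, 0.005, 1.642]), array([-0.006,  0.01 ,  0.008]))
```

View pics/w_b.png

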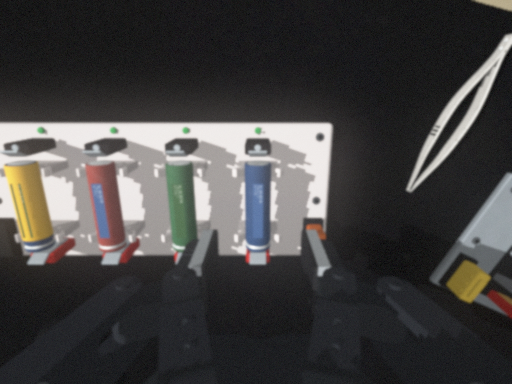

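The wrist view has the blue cell at (258,200) midway between the fingers (205 and 315), with the green neighbour at (182,200). I'm descending and gripping.

{"fn": "servo_tool", "kwargs": {"increments": [0, 0, 0.7, 0, 0, 0, 0.46, 0, 0, 0.6, 0, 0, 0, 0.46, 0, 0, 0.34, 0, 0, 0, 0.46, 0, 0, 0, 0, 0, 0, 0.46, 0, 0, 0, 0, 0, 0, 0, 0, 0, 0, 0, 0, 0, 0, 0, 0, 0, 0, 0, 0, 0, 0, 0, 0, 0, 0, 0, 0], "newtons": 30}}

```text
clock: 6.1
tcp_pos: [0.4768, -0.1389, 0.0189]
eef_rot: [0.001, -0.113, 0.994, -0.0]
ft_force: [-2.3, 3.1, 7.2]
opening: 0.202
finger_force: 29.3
```

```bash
python3 -c "
from h import *
print(delta([.4819,.0985,.10],-.216))"
```

```text
(array([-1.173,  4.601, -1.623]), array([-1.000e-03,  1.300e-02,  2.541e+00]))
```

{"fn": "servo_tool", "kwargs": {"increments": [0, 0, -0.4, 0, 0, 0, 0, 0, 0, -0.7, 0, 0, 0, 0, 0, 0, -0.52, 0, 0, 0, 0, -0.25, 0.92, 0, 0, 0, 0, 0, -0.25, 0.92, 0, 0, 0, 0, 0, -0.25, 0.92, 0, 0, 0, 0, 0, -0.25, 0.92, 0, 0, 0, 0, 0, -0.18, 0.92, 0, 0, 0, 0, 0, 0, 0, 0, 0, 0, 0.85, 0, 0, 0, 0, 0, 0, 0.85, 0, 0, 0, 0, 0, 0, 0.84, 0, 0, 0, 0, 0, 0, 0, 0, 0, 0, 0, 0, 0, 0, 0]}}

```text
clock: 7.72
tcp_pos: [0.4818, 0.0985, 0.0986]
eef_rot: [0.0, 0.106, 0.994, 0.0]
ft_force: [0.2, 0.4, -0.2]
opening: 0.201
finger_force: 29.6
```

Run:
```python
from h import *
s=manip.state();print(s["clock"],s["tcp_pos"],s["opening"])
w=manip.camera_params("wrist");im=manip.capture("wrist");cv2.imwrite("pics/w_p1.png",im[:,:,::-1])
import pickle;pickle.dump(w,open("w_p1.pkl","wb"))
for t in("bay_a","fixture_plug"):
  for d in manip.spot_point("wrist",t): print(t,round(d["conf"],2),np.round(d["pixel"],1),back(w,d["pixel"],0).round(4))
for d in manip.spot_point("wrist","blue_cell"): print(round(d["conf"],2),np.round(d["pixel"],1),back(w,d["pixel"],.028+s["tcp_pos"][2]-.019).round(4))
print(delta([.4819,.0985,.019],-.216))
```

```text
7.725 [0.48175824 0.09846199 0.09858046] 0.2011754081354669
bay_a 0.8 [321.1 222.8] [[0.5264 0.1432 0.    ]]
bay_a 0.66 [446.1 229.5] [[ 0.556   0.2497 -0.    ]]
bay_a 0.64 [383.6 223. ] [[0.5381 0.1966 0.    ]]
fixture_plug 0.55 [208.9 227.7] [[0.5103 0.0464 0.    ]]
0.87 [258.4 252.9] [[0.483  0.0968 0.1076]]
(array([-0.004,  0.002,  1.587]), array([0.   , 0.001, 0.006]))
```

View pics/w_p1.png

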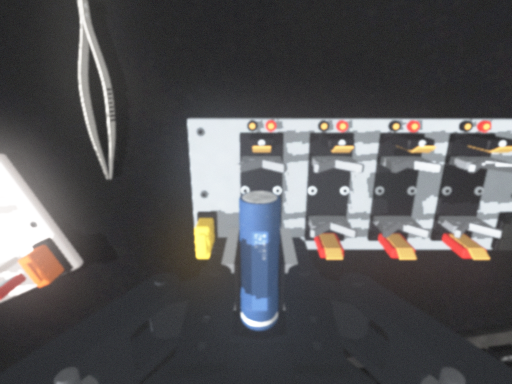

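The wrist view shows the blue cell held straight at (258,255). Bay 1 is under it with its screws at (245,190) and (283,190), plate edge at row 119, yellow plug at (204,240), and bays 2 to 4 to the right.

Run:
```python
from h import *
import pickle;w=pickle.load(open("w_p1.pkl","rb"))
e=np.array([np.cos(-.216),np.sin(-.216)]);r=np.array([-e[1],e[0]])
for n,c in(("screws",[264,190]),("nearedge",[264,119]),("screws2",[332,190]),("nearedge2",[400,119]),("faredge",[360,251])):
    X=back(w,c,.01)[0,:2]-[.4819,.0985];print(n,"len",(X@e).round(4),"row",(X@r).round(4))
```

```text
screws len 0.0006 row 0.003
nearedge len -0.0556 row 0.0025
screws2 len 0.0004 row 0.0579
nearedge2 len -0.056 row 0.1047
faredge len 0.0558 row 0.0863
```

{"fn": "servo_tool", "kwargs": {"increments": [0, 0.03, 0.6, 0, 0, 0, 0, 0, 0, 0.6, 0, 0, 0, 0, 0, 0, 0.25, 0, 0, 0, 0, 0, 0, 0.12, 0, 0, 0, 0, 0, 0, 0, 0, 0, 0, 0, 0, 0, 0, 0, 0, 0, 0.46, 0, 0, 0, 0, 0, 0, 0.46, 0, 0, 0, 0, 0, 0, 0.46]}}

```text
clock: 8.93
tcp_pos: [0.4822, 0.1, 0.0202]
eef_rot: [0.0, 0.108, 0.994, 0.0]
ft_force: [-0.2, 0.4, 0.2]
opening: 0.461
finger_force: 0.0
```

Run:
```python
from h import *
s=manip.state();print(s["clock"],s["tcp_pos"],s["opening"],s["ft_force"])
print(delta([*s["tcp_pos"][:2],.11],-.216))
```

```text
8.925 [0.48215429 0.10002468 0.02016188] 0.46120113499070636 [-0.16286533  0.36683423  0.15206344]
(array([-1.000e-03,  0.000e+00, -1.797e+00]), array([ 0.002,  0.003, -0.   ]))
```

{"fn": "servo_tool", "kwargs": {"increments": [0, 0, -0.6, 0, 0, 0, 0.46, 0, 0, -0.6, 0, 0, 0, 0.46, 0, 0, -0.6, 0, 0, 0, 0.46, 0, 0, 0, 0, 0, 0, 0.46]}}

```text
clock: 9.43
tcp_pos: [0.4832, 0.1002, 0.1123]
eef_rot: [0.002, 0.108, 0.994, 0.001]
ft_force: [-0.1, -0.1, -0.8]
opening: 0.458
finger_force: 0.0
```

Run:
```python
from h import *
s=manip.state();print(s["clock"],s["tcp_pos"],s["opening"])
w=manip.camera_params("wrist");im=manip.capture("wrist");cv2.imwrite("pics/w_r1.png",im[:,:,::-1])
for d in manip.spot_point("wrist","blue_cell")[:1]: print(round(d["conf"],2),np.round(d["pixel"],1),back(w,d["pixel"],.028).round(4))
for d in manip.masks_of("wrist","blue_cell")[:1]:
  y,x=np.nonzero(d["pixels"]);print(back(w,[x.mean(),y.mean()],.040).round(4))
print(delta([.4887,-.1917,.11],.2256))
```

```text
9.425 [0.48324765 0.10020934 0.11227199] 0.4580305101249225
0.81 [261.1 191.1] [[0.4839 0.1009 0.028 ]]
[[0.481  0.0993 0.04  ]]
(array([-1.389, -5.666, -0.02 ]), array([-1.000e-03, -6.000e-03, -2.531e+00]))
```

View pics/w_r1.png

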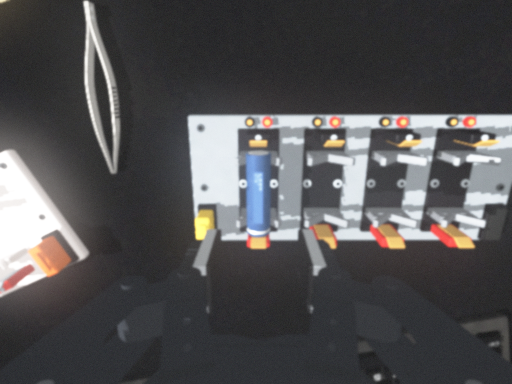

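Blue lies in bay 1 at (259,190), its white ring at the red contact at (258,240). Next is green.

{"fn": "servo_tool", "kwargs": {"increments": [-0.23, -0.944, 0, 0, 0, 0, 0.46, -0.23, -0.944, 0, 0, 0, 0, 0.46, -0.23, -0.944, 0, 0, 0, 0, 0.46, -0.23, -0.944, 0, 0, 0, 0, 0.46, -0.23, -0.944, 0, 0, 0, 0, 0.46, -0.24, -0.944, 0, 0, 0, 0, 0.46, 0, 0, 0, 0, 0, -0.84, 0.46, 0, 0, 0, 0, 0, -0.85, 0.46, 0, 0, 0, 0, 0, -0.84, 0.46, 0, 0, 0, 0, 0, 0, 0.46, 0, 0, 0, 0, 0, 0, 0.46]}}

```text
clock: 10.95
tcp_pos: [0.4888, -0.1914, 0.1091]
eef_rot: [-0.0, -0.111, 0.994, 0.0]
ft_force: [0.5, 0.1, 0.3]
opening: 0.459
finger_force: 0.0
```

Run:
```python
from h import *
s=manip.state();print(s["clock"],s["tcp_pos"],s["opening"])
w=manip.camera_params("wrist");manip.capture("wrist")
for t in("green_cell","red_cell"):
  d=manip.spot_point("wrist",t)[0]; print(t,round(d["conf"],2),np.round(d["pixel"],1),back(w,d["pixel"],.028).round(4))
print(delta([.4888,-.1915,.019],.2256))
```

```text
10.95 [ 0.48881926 -0.19139945  0.10912461] 0.4591376456532879
green_cell 0.64 [260.5 196.1] [[ 0.4915 -0.1909  0.028 ]]
red_cell 0.7 [191.4 191.9] [[ 0.5001 -0.2444  0.028 ]]
(array([0.004, 0.   , 1.812]), array([ 0.001, -0.001, -0.009]))
```

{"fn": "servo_tool", "kwargs": {"increments": [0, 0, 0.7, 0, 0, 0, 0.46, 0, 0, 0.7, 0, 0, 0, 0.46, 0, 0, 0.41, 0, 0, 0, 0.46, 0, 0, 0, 0, 0, 0, 0.46, 0, 0, 0, 0, 0, 0, 0, 0, 0, 0, 0, 0, 0, 0, 0, 0, 0, 0, 0, 0, 0, 0, 0, 0, 0, 0, 0, 0, 0, 0, -0.4, 0, 0, 0, 0, 0, 0, -0.7, 0, 0, 0, 0, 0, 0, -0.5, 0, 0, 0, 0, 0, 0, 0, 0, 0, 0, 0]}}

```text
clock: 12.6
tcp_pos: [0.4904, -0.1923, 0.1017]
eef_rot: [0.002, -0.112, 0.994, -0.001]
ft_force: [0.2, -0.2, -0.7]
opening: 0.2
finger_force: 29.5
```

```bash
python3 -c "
from h import *
print(manip.state()['clock'],delta([.4936,.1527,.10],-.216))"
```

```text
12.6 (array([-1.603,  6.711,  0.019]), array([-0.012,  0.023,  2.528]))
```

{"fn": "servo_tool", "kwargs": {"increments": [-0.233, 0.955, 0, 0, 0, 0, 0, -0.233, 0.955, 0, 0, 0, 0, 0, -0.233, 0.955, 0, 0, 0, 0, 0, -0.234, 0.955, 0, 0, 0, 0, 0, -0.234, 0.956, 0, 0, 0, 0, 0, -0.234, 0.956, 0, 0, 0, 0, 0, -0.233, 0.956, 0, 0, 0, 0, 0, 0, 0, 0, 0, 0, 0.84, 0, 0, 0, 0, 0, 0, 0.85, 0, 0, 0, 0, 0, 0, 0.84, 0, 0, 0, 0, 0, 0, 0, 0, 0, 0, 0, 0, 0, 0, 0]}}

```text
clock: 14.1
tcp_pos: [0.4938, 0.1525, 0.0987]
eef_rot: [-0.0, 0.106, 0.994, -0.0]
ft_force: [0.6, 0.5, -0.1]
opening: 0.202
finger_force: 29.6
```

Run:
```python
from h import *
s=manip.state();print(s["clock"],s["tcp_pos"],s["opening"])
w=manip.camera_params("wrist");im=manip.capture("wrist");cv2.imwrite("pics/w_p2.png",im[:,:,::-1])
d=manip.spot_point("wrist","green_cell")[0]; print(round(d["conf"],2),np.round(d["pixel"],1),back(w,d["pixel"],.109).round(4))
for d in manip.spot_point("wrist","bay_a"): print(round(d["conf"],2),np.round(d["pixel"],1),back(w,d["pixel"],0).round(4))
print(delta([.4936,.1527,.0195],-.216))
```

```text
14.1 [0.49383099 0.1525106  0.0987326 ] 0.2016152695494421
0.72 [260.2 248.9] [[0.4924 0.1523 0.109 ]]
0.96 [194.2 225.8] [[ 0.5178  0.0883 -0.    ]]
0.6 [381.9 225.5] [[0.5522 0.2489 0.    ]]
0.59 [320.8 229.6] [[0.5448 0.196  0.    ]]
0.22 [261.2 249.5] [[0.553  0.1407 0.    ]]
(array([7.000e-03, 1.000e-03, 1.592e+00]), array([-0.001, -0.   ,  0.007]))
```

View pics/w_p2.png

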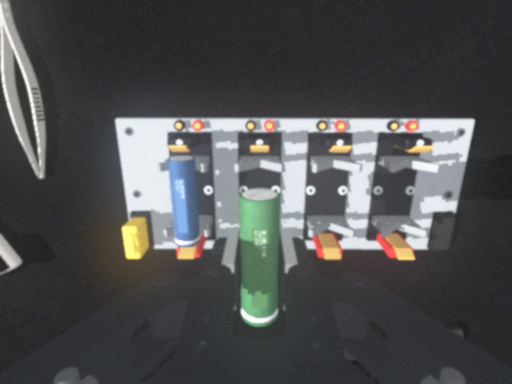

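Green is held at (260,255) over bay 2, aligned, and blue stays seated at (184,200). I'm placing it.

{"fn": "servo_tool", "kwargs": {"increments": [0, 0, 0.6, 0, 0, 0, 0, 0, 0, 0.6, 0, 0, 0, 0, 0, 0, 0.26, 0, 0, 0, 0, 0, 0, 0.12, 0, 0, 0, 0, 0, 0, 0, 0, 0, 0, 0, 0, 0, 0, 0, 0, 0, 0.46, 0, 0, 0, 0, 0, 0, 0.46, 0, 0, 0, 0, 0, 0, 0.46, 0, 0, -0.6, 0, 0, 0, 0.46, 0, 0, -0.6, 0, 0, 0, 0.46, 0, 0, -0.6, 0, 0, 0, 0.46, 0, 0, 0, 0, 0, 0, 0.46, 0, 0, 0, 0, 0, 0, 0.46]}}

```text
clock: 15.88
tcp_pos: [0.4938, 0.1526, 0.1096]
eef_rot: [-0.0, 0.108, 0.994, -0.0]
ft_force: [-0.2, -0.1, 0.1]
opening: 0.458
finger_force: 0.0
```

Run:
```python
from h import *
s=manip.state();print(s["clock"],s["tcp_pos"],s["opening"])
w=manip.camera_params("wrist");manip.capture("wrist")
for t in("blue_cell","green_cell"):
  d=manip.spot_point("wrist",t)[0]; print(t,round(d["conf"],2),np.round(d["pixel"],1),back(w,d["pixel"],.028).round(4))
  y,x=np.nonzero(manip.masks_of("wrist",t)[0]["pixels"]);print(np.ptp(x),np.ptp(y),back(w,[x.mean(),y.mean()],.040).round(4))
print(delta([.5009,-.2441,.11],.2256))
```

```text
15.875 [0.49377436 0.15258899 0.10961913] 0.4576355270713793
blue_cell 0.9 [192.9 192.8] [[0.4831 0.1007 0.028 ]]
30 88 [[0.4812 0.1    0.04  ]]
green_cell 0.64 [262.2 195.4] [[0.4969 0.1534 0.028 ]]
25 87 [[0.4918 0.1524 0.04  ]]
(array([-1.844, -7.717, -0.008]), array([-2.000e-03, -7.000e-03, -2.531e+00]))
```

{"fn": "servo_tool", "kwargs": {"increments": [-0.23, -0.965, 0, 0, 0, 0, 0.46, -0.23, -0.965, 0, 0, 0, 0, 0.46, -0.23, -0.965, 0, 0, 0, 0, 0.46, -0.23, -0.965, 0, 0, 0, 0, 0.46, -0.23, -0.965, 0, 0, 0, 0, 0.46, -0.23, -0.964, 0, 0, 0, 0, 0.46, -0.23, -0.964, 0, 0, 0, 0, 0.46, -0.234, -0.964, 0, 0, 0, 0, 0.46, 0, 0, 0, 0, 0, -0.84, 0.46, 0, 0, 0, 0, 0, -0.85, 0.46, 0, 0, 0, 0, 0, -0.84, 0.46, 0, 0, 0, 0, 0, 0, 0.46, 0, 0, 0, 0, 0, 0, 0.46]}}

```text
clock: 17.75
tcp_pos: [0.5012, -0.2439, 0.11]
eef_rot: [-0.0, -0.111, 0.994, 0.0]
ft_force: [-0.7, -0.2, -0.2]
opening: 0.46
finger_force: 0.0
```

Run:
```python
from h import *
s=manip.state();print(s["clock"],s["tcp_pos"],s["opening"])
w=manip.camera_params("wrist");manip.capture("wrist")
for t in("red_cell","yellow_cell"):
  d=manip.spot_point("wrist",t)[0]; print(t,round(d["conf"],2),np.round(d["pixel"],1),back(w,d["pixel"],.028).round(4))
  y,x=np.nonzero(manip.masks_of("wrist",t)[0]["pixels"]);print(np.ptp(x),np.ptp(y),back(w,[x.mean(),y.mean()],.040).round(4))
print(delta([.5009,-.2441,.019],.2256))
```

```text
17.75 [ 0.50120895 -0.24389876  0.1100285 ] 0.45987152571870277
red_cell 0.69 [262.9 192.7] [[ 0.5011 -0.2421  0.028 ]]
25 88 [[ 0.4992 -0.2455  0.04  ]]
yellow_cell 0.85 [189.2 191.2] [[ 0.5127 -0.2988  0.028 ]]
30 87 [[ 0.5112 -0.2976  0.04  ]]
(array([ 9.000e-03, -1.000e-03,  1.826e+00]), array([-0.   ,  0.   , -0.006]))
```

{"fn": "servo_tool", "kwargs": {"increments": [0, 0, 0.7, 0, 0, 0, 0.46, 0, 0, 0.7, 0, 0, 0, 0.46, 0, 0, 0.42, 0, 0, 0, 0.46, 0, 0, 0, 0, 0, 0, 0.46, 0, 0, 0, 0, 0, 0, 0, 0, 0, 0, 0, 0, 0, 0, 0, 0, 0, 0, 0, 0, 0, 0, 0, 0, 0, 0, 0, 0, 0, 0, -0.4, 0, 0, 0, 0, 0, 0, -0.7, 0, 0, 0, 0, 0, 0, -0.5, 0, 0, 0, 0, 0, 0, 0, 0, 0, 0, 0]}}

```text
clock: 19.5
tcp_pos: [0.5025, -0.2448, 0.1017]
eef_rot: [0.002, -0.112, 0.994, -0.001]
ft_force: [0.2, -0.5, -0.9]
opening: 0.199
finger_force: 29.5
```

{"fn": "servo_tool", "kwargs": {"increments": [-0.232, 0.972, 0, 0, 0, 0, 0, -0.232, 0.972, 0, 0, 0, 0, 0, -0.232, 0.972, 0, 0, 0, 0, 0, -0.232, 0.972, 0, 0, 0, 0, 0, -0.232, 0.972, 0, 0, 0, 0, 0, -0.232, 0.972, 0, 0, 0, 0, 0, -0.232, 0.972, 0, 0, 0, 0, 0, -0.232, 0.972, 0, 0, 0, 0, 0, -0.232, 0.972, 0, 0, 0, 0, 0, 0, 0, 0, 0, 0, 0.84, 0, 0, 0, 0, 0, 0, 0.85, 0, 0, 0, 0, 0, 0, 0.84, 0, 0, 0, 0, 0, 0, 0, 0, 0, 0, 0, 0, 0, 0, 0]}}

```text
clock: 21.25
tcp_pos: [0.5051, 0.2055, 0.0987]
eef_rot: [-0.0, 0.106, 0.994, -0.0]
ft_force: [0.7, 0.3, -1.1]
opening: 0.198
finger_force: 29.6
```

Run:
```python
from h import *
s=manip.state();print(s["clock"],s["tcp_pos"],s["opening"],s["finger_force"])
w=manip.camera_params("wrist");im=manip.capture("wrist");cv2.imwrite("pics/w_p3.png",im[:,:,::-1])
d=manip.spot_point("wrist","red_cell")[0]; print(round(d["conf"],2),np.round(d["pixel"],1),back(w,d["pixel"],.109).round(4))
print(delta([.5052,.2055,.0195],-.216))
```

```text
21.25 [0.50511162 0.20551282 0.09869762] 0.1979981412868572 29.641026556491852
0.91 [261.2 246.8] [[0.5026 0.2061 0.109 ]]
(array([-0.00e+00, -1.00e-03,  1.59e+00]), array([-0.001, -0.001,  0.01 ]))
```

View pics/w_p3.png

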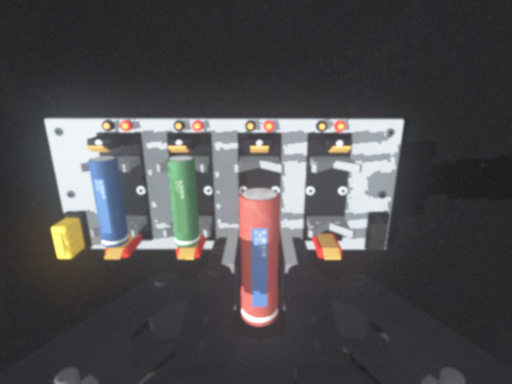

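Red is held at (260,255) over bay 3, with blue (108,200) and green (184,200) seated. I'm placing it.

{"fn": "servo_tool", "kwargs": {"increments": [0, 0, 0.6, 0, 0, 0, 0, 0, 0, 0.6, 0, 0, 0, 0, 0, 0, 0.26, 0, 0, 0, 0, 0, 0, 0.12, 0, 0, 0, 0, 0, 0, 0, 0, 0, 0, 0, 0, 0, 0, 0, 0, 0, 0.46, 0, 0, 0, 0, 0, 0, 0.46, 0, 0, 0, 0, 0, 0, 0.46, 0, 0, -0.6, 0, 0, 0, 0.46, 0, 0, -0.6, 0, 0, 0, 0.46, 0, 0, -0.6, 0, 0, 0, 0.46, 0, 0, 0, 0, 0, 0, 0.46, 0, 0, 0, 0, 0, 0, 0.46]}}

```text
clock: 22.98
tcp_pos: [0.5051, 0.2056, 0.1096]
eef_rot: [-0.0, 0.108, 0.994, -0.0]
ft_force: [0.2, 0.6, 0.4]
opening: 0.463
finger_force: 0.0
```

Run:
```python
from h import *
s=manip.state();print(s["clock"],s["tcp_pos"],s["opening"])
w=manip.camera_params("wrist");manip.capture("wrist")
for t in("blue_cell","green_cell","red_cell"):
  y,x=np.nonzero(manip.masks_of("wrist",t)[0]["pixels"]);print(t,np.ptp(x),np.ptp(y),back(w,[x.mean(),y.mean()],.040).round(4))
print(delta([.513,-.2967,.11],.2256))
```

```text
22.975 [0.50509723 0.20560868 0.1096398 ] 0.46349095575579524
blue_cell 38 87 [[0.4809 0.1005 0.04  ]]
green_cell 30 87 [[0.4922 0.1527 0.04  ]]
red_cell 24 87 [[0.5033 0.205  0.04  ]]
(array([-2.314e+00, -9.775e+00, -9.000e-03]), array([-0.003, -0.009, -2.531]))
```

{"fn": "servo_tool", "kwargs": {"increments": [-0.231, -0.977, 0, 0, 0, 0, 0.46, -0.231, -0.977, 0, 0, 0, 0, 0.46, -0.231, -0.977, 0, 0, 0, 0, 0.46, -0.231, -0.977, 0, 0, 0, 0, 0.46, -0.231, -0.977, 0, 0, 0, 0, 0.46, -0.231, -0.978, 0, 0, 0, 0, 0.46, -0.232, -0.978, 0, 0, 0, 0, 0.46, -0.232, -0.978, 0, 0, 0, 0, 0.46, -0.232, -0.978, 0, 0, 0, 0, 0.46, -0.232, -0.978, 0, 0, 0, 0, 0.46, 0, 0, 0, 0, 0, -0.84, 0.46, 0, 0, 0, 0, 0, -0.85, 0.46, 0, 0, 0, 0, 0, -0.84, 0.46, 0, 0, 0, 0, 0, 0, 0.46, 0, 0, 0, 0, 0, 0, 0.46]}}

```text
clock: 25.05
tcp_pos: [0.5134, -0.2964, 0.11]
eef_rot: [-0.0, -0.111, 0.994, 0.0]
ft_force: [0.3, -1.5, 0.1]
opening: 0.456
finger_force: 0.0
```

Run:
```python
from h import *
s=manip.state();print(s["clock"],s["tcp_pos"],s["opening"])
w=manip.camera_params("wrist");manip.capture("wrist")
for t in("yellow_cell",):
  d=manip.spot_point("wrist",t)[0]; print(t,round(d["conf"],2),np.round(d["pixel"],1),back(w,d["pixel"],.028).round(4))
  y,x=np.nonzero(manip.masks_of("wrist",t)[0]["pixels"]);print(np.ptp(x),np.ptp(y),back(w,[x.mean(),y.mean()],.040).round(4))
print(delta([.513,-.2967,.019],.2256))
```

```text
25.05 [ 0.51336592 -0.29638642  0.10995535] 0.45606295209387715
yellow_cell 0.89 [257.6 190.9] [[ 0.5127 -0.299   0.028 ]]
28 87 [[ 0.5111 -0.2983  0.04  ]]
(array([ 0.01 , -0.003,  1.824]), array([ 0.   , -0.001, -0.009]))
```

{"fn": "servo_tool", "kwargs": {"increments": [0, 0, 0.7, 0, 0, 0, 0.46, 0, 0, 0.7, 0, 0, 0, 0.46, 0, 0, 0.42, 0, 0, 0, 0.46, 0, 0, 0, 0, 0, 0, 0.46, 0, 0, 0, 0, 0, 0, 0, 0, 0, 0, 0, 0, 0, 0, 0, 0, 0, 0, 0, 0, 0, 0, 0, 0, 0, 0, 0, 0, 0, 0, -0.4, 0, 0, 0, 0, 0, 0, -0.7, 0, 0, 0, 0, 0, 0, -0.5, 0, 0, 0, 0, 0, 0, 0, 0, 0, 0, 0]}}

```text
clock: 26.7
tcp_pos: [0.5147, -0.2974, 0.1018]
eef_rot: [0.002, -0.112, 0.994, -0.001]
ft_force: [-0.1, -0.7, -0.8]
opening: 0.198
finger_force: 29.5
```

{"fn": "servo_tool", "kwargs": {"increments": [-0.232, 0.982, 0, 0, 0, 0, 0, -0.232, 0.982, 0, 0, 0, 0, 0, -0.232, 0.982, 0, 0, 0, 0, 0, -0.232, 0.982, 0, 0, 0, 0, 0, -0.232, 0.982, 0, 0, 0, 0, 0, -0.232, 0.982, 0, 0, 0, 0, 0, -0.232, 0.982, 0, 0, 0, 0, 0, -0.231, 0.981, 0, 0, 0, 0, 0, -0.231, 0.981, 0, 0, 0, 0, 0, -0.231, 0.981, 0, 0, 0, 0, 0, -0.231, 0.981, 0, 0, 0, 0, 0, 0, 0, 0, 0, 0, 0.84, 0, 0, 0, 0, 0, 0, 0.85, 0, 0, 0, 0, 0, 0, 0.84, 0, 0, 0, 0, 0, 0, 0, 0, 0, 0, 0, 0, 0, 0, 0]}}

```text
clock: 28.7
tcp_pos: [0.5168, 0.258, 0.0986]
eef_rot: [-0.0, 0.106, 0.994, -0.0]
ft_force: [-0.4, 0.1, -0.4]
opening: 0.199
finger_force: 29.6
```

Run:
```python
from h import *
s=manip.state();print(s["clock"],s["tcp_pos"],s["opening"],s["finger_force"])
w=manip.camera_params("wrist");im=manip.capture("wrist");cv2.imwrite("pics/w_p4.png",im[:,:,::-1])
d=manip.spot_point("wrist","yellow_cell")[0]; print(round(d["conf"],2),np.round(d["pixel"],1),back(w,d["pixel"],.109).round(4))
print(delta([.5167,.2582,.0195],-.216))
```

```text
28.7 [0.51678747 0.25801281 0.09863963] 0.19949496336197392 29.600459039211273
0.86 [258.4 248.5] [[0.5149 0.2571 0.109 ]]
(array([0.004, 0.002, 1.59 ]), array([-0.001, -0.001,  0.01 ]))
```

View pics/w_p4.png

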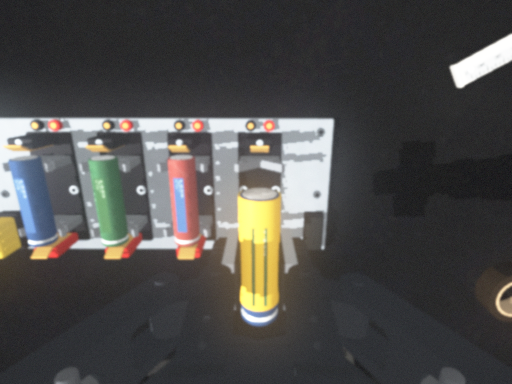

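Yellow is held at (260,255) over bay 4, and the other three are seated in order. I'm placing it and backing off higher for a final look.

{"fn": "servo_tool", "kwargs": {"increments": [0, 0, 0.6, 0, 0, 0, 0, 0, 0, 0.6, 0, 0, 0, 0, 0, 0, 0.26, 0, 0, 0, 0, 0, 0, 0.12, 0, 0, 0, 0, 0, 0, 0, 0, 0, 0, 0, 0, 0, 0, 0, 0, 0, 0.46, 0, 0, 0, 0, 0, 0, 0.46, 0, 0, 0, 0, 0, 0, 0.46, 0, 0, -0.6, 0, 0, 0, 0.46, 0, 0, -0.6, 0, 0, 0, 0.46, 0, 0, -0.8, 0, 0, 0, 0.46, 0, -0.8, -0.8, 0, 0, 0, 0.46, 0, -0.8, 0, 0, 0, 0, 0.46, 0, 0, 0, 0, 0, 0, 0.46, 0, 0, 0, 0, 0, 0, 0.46]}}

```text
clock: 30.68
tcp_pos: [0.4999, 0.1802, 0.1603]
eef_rot: [0.0, 0.108, 0.994, 0.0]
ft_force: [0.0, 0.3, -0.2]
opening: 0.46
finger_force: 0.0
```

Run:
```python
from h import *
w=manip.camera_params("wrist");im=manip.capture("wrist");cv2.imwrite("pics/w_end.png",im[:,:,::-1])
e=np.array([np.cos(-.216),np.sin(-.216)]);r=np.array([-e[1],e[0]])
for t in("blue_cell","green_cell","red_cell","yellow_cell"):
  y,x=np.nonzero(manip.masks_of("wrist",t)[0]["pixels"]);X=back(w,[x.mean(),y.mean()],.040)[0,:2]-[.482,.1];print(t,np.ptp(x),np.ptp(y),(X@e).round(4),(X@r).round(4))
```

```text
blue_cell 28 72 -0.0009 0.0001
green_cell 22 71 -0.0009 0.0535
red_cell 21 71 -0.0021 0.107
yellow_cell 26 73 -0.0022 0.1606
```

View pics/w_end.png

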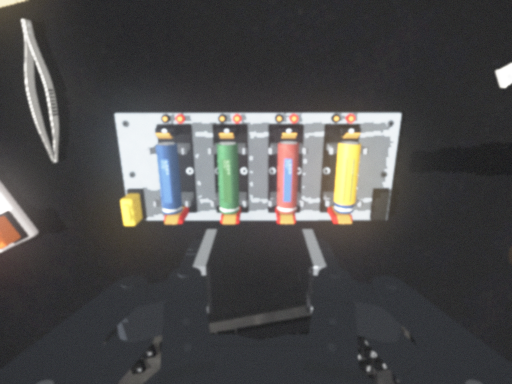

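All four cells lie in order from the yellow plug: blue (169,178), green (228,178), red (287,178), yellow (347,178). White rings are at the red contacts, and each cell is within about 2 mm of its bay's middle.

```bash
python3 -c "
from rig import manip
print(manip.close_job())"
```

```text
the job is handed in; nothing more can be done
None
```

The job is handed in: blue, green, red and yellow went in one at a time and lie in bays 1 to 4 with their + ends at the red contacts, released, at about 31 s of the 93 s; the hand-in returned no verdict.

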